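# Screw a hose elbow into a clamped vacuum distributor: bite plus an eighth of a turn

## Robot

A 6-joint arm with a two-finger parallel gripper is mounted at the origin on the work surface. World frame = base frame: x ahead of the robot, y to its left, z up, the work surface at z = 0. Lengths are in m, angles in rad, forces in N, time in s.
With the tool pointing down it reaches from about 0.375 to 0.9 m from the base axis. Payload 3.1 kg.
Tool frame: the origin (TCP) lies midway between the tips of the shut fingers; the grasp point (between the pads) lies 19 mm behind it (manip.tcp_to_grasp is the distance from the TCP to the grasp point, in m); z points along the fingers, y is the line along which they close (so a half turn about z gives the same grasp; the last joint's range is limited). The gripper opens to 85 mm and grips with 20 to 120 N. Pads are 22 mm wide; open, the fingers measure 114 mm over their backs; the gripper's body (76 mm by 85 mm) begins 54 mm behind the grasp point. The pads swing forward as they close: fully open they stand 13 mm farther back than shut.
Start: joints at [1.157, 0.527, 1.433, -0, 1.181, -0.178], TCP at [0.145, 0.608, 0.231] pointing down, gripper open.
Joint ranges: [-3.08, 3.08], [-0.75, 2.2], [0.22, 2.44], [-1.43, 4.57], [0, 2.65], [-2.85, 2.85]. Speed limits (rad/s): [2.79, 2.79, 3.14, 3.14, 3.14, 3.14].

## Interface

Orientations are given as a unit quaternion [x, y, z, w].
In Python, from station import manip gives the robot as it stands. The module is installed in compiled form; this text tells all that it offers.
- The arm moves only by the shell command python3 -m crank 'ROWS' [OPENING] [FORCE]. ROWS is JSON, a list of rows, each a list of 2 entries, a list of its own where there are three numbers: the shift along the tool's x, y, z in cm, then the turn about the tool's z in degrees. In form: [[[x, y, z], spin], ...]. A call has 1 to 10 rows; each row is the pose to reach, as a shift and turn from the pose commanded when the call began, along the tool's axes at that moment; what a row does not reach only later rows make up. A row lasts 1/10 s, in which the tool goes at most 50 mm and 8.59 degrees, less where a joint would pass 70% of its speed; a pose out of reach is approached as far as the arm can. A call with a gripper value outside its range is refused whole. OPENING is the finger opening in cm, from 0 to 8.54, set as the call begins (- or left out, the last holds). The fingers move at their own pace and stop on an object; FORCE is the grip in N (left out, the last holds). Time passes only in rows, so rows that repeat a pose let the fingers close. It gives the time, the measured TCP pose, the force and the opening at its end, in the units of the state.
- manip.sense(): the state, without advancing time (a new reading comes with each control period).
- manip.snapshot(name): name is "scene" or "top" or "wrist"; returns the picture (480x640x3 uint8, red, green, blue); there is no depth.
- manip.camera_params(name): a dict with "fx", "fy", "cx", "cy" (pixels), "k1" (the pictures are not rectified: a ray, as slopes to the right and down, at radius r is drawn at 1 + k1 r^2 times it, then the intrinsics apply), "pose" (4x4, takes a point from camera to world coordinates). Camera axes: x right, y up, looking along -z (the intrinsics and any distortion apply to the point x, -y, -z); pixel columns grow to the right and rows downward; lengths in m; the calibration is good to about 2 mm. A picture is of the moment at which its call begins: read the wrist's pose just before it. camera_params takes no time and is no camera call; for the wrist camera it gives the pose at the moment of the call.
- manip.sign_off(): hands the job in, once; it reports no verdict.
The state is a dict: "t": time; "q": joint angles; "qd": joint speeds; "tau": joint torques, N m; "tcp_pos": TCP position; "tool_rot": TCP orientation; "force": force on the tool from outside, world axes, zero at the start; "ft_torque": the same for the moment, N m; "finger_gap": opening from 0.0 (shut) to 1.0 (fully open).
Only numpy, scipy, OpenCV 4.12 (cv2) and the standard library are available. Lean on these libraries where they do the work, as an engineer would, in place of code of your own. Each camera call takes 0.05 s, during which the arm holds its last target. There are 200 camera calls.

## Task

Take the loose brass hose elbow, set its threaded end upright into the mouth of the vacuum distributor held in the blue vice with the side outlet over one of the yellow entry marks, and screw it in clockwise until it bites on the sealing ring and the turning gets stiff. From that point turn it a further eighth of a turn (45 degrees), stop there without forcing it, and let go. Leave the other things on the bench where they are.

Things in the scene. Friction and masses are not known exactly. Their poses are not given: they have to be found in the camera images.
- elbow_centre (a point): Brass hose elbow, 170 g, 74 mm tall: point on its axis half-way up. z = axis, up; x points out along the barbed side outlet (13 mm across, at this height, end 50 mm out). Below: shoulder 48 mm across, 8 to 13 mm down; threaded end 26 mm across, 13 to 37 mm down, with two opposite lugs (34 mm over both, each 40 degrees wide) in line with the outlet.
- elbow_head (a point): Centre of the elbow's hexagonal head, 23 mm above elbow_centre, same axes: 30 mm across flats, 28 mm tall, two flats parallel to the side outlet. Hold it here from above on any pair of flats, fingertips no more than 14 mm below this point to clear the outlet. Turning at the end needs a firm grip, 30 N or more.
- port_mouth (a point): Centre of the upward mouth of the aluminium distributor, on the face of its round boss (60 mm across), 92 mm above the bench; z = axis, up. Clamped fast in a blue vice, lower than the boss, within 120 mm of the axis. Around the mouth a red-brown rubber sealing ring (38 to 47 mm across) stands 5 to 10 mm proud, unknown each time; it gives, 9 N at once, then 4 N per mm.
- port_mark (a point): Yellow entry mark on the boss, 27 mm from the axis along the distributor's +x; a second one is opposite. With the outlet over either mark (within 20 degrees) the elbow drops in until its lugs rest on the thread, elbow_centre then 25 mm above the mouth. The shoulder later rests on the ring, play is taken up, and the thread bites somewhere 45 to 160 degrees clockwise of the mark.
- port_bore (a point): On the axis, 10 mm below the mouth: the female thread. Right-handed (clockwise from above sinks it), two starts, lead 20 mm per turn, 36 mm bore, play 1 mm sideways, 1.5 mm along the axis. Turning takes under 0.05 Nm before the bite, 0.2 Nm at the bite, 0.4 to 0.5 Nm at the end, fading whenever the turning pauses; from the bite on it also pulls the held elbow down. Let go, it holds itself.

How it is judged:
On the way, in this order (a step that is already met when the one before it is completed fails the run):
1. the elbow stands in the mouth with its thread started (horizontal distance between elbow_centre and port_mouth below 0.003 m and angle between elbow_centre's own z axis and vertical below 0.06 rad and z of elbow_centre in the frame of port_mouth below 0.027 m), for 0.2 s.
2. the thread bites on the sealing ring (horizontal distance between elbow_centre and port_mouth below 0.003 m and angle between elbow_centre's own z axis and vertical below 0.06 rad and z of elbow_centre in the frame of port_mouth below 0.0235 m and contact force between elbow and port above 16 N), for 0.2 s.
At the end, for the whole second after the job is handed in: The elbow stands upright and central in the mouth, let go and at rest, screwed 30 to 60 degrees past the angle at which the thread first bites: ring and thread then press on it with 29 to 43 N together (about 36 N at 45 degrees) (horizontal distance between elbow_centre and port_mouth below 0.003 m and angle between elbow_centre's own z axis and vertical below 0.06 rad and z of elbow_centre in the frame of port_mouth below 0.0228 m and contact force between elbow and port between 29 and 43 N and linear speed of elbow below 0.01 m/s); the robot touches nothing.
It fails at once if a bystander was moved (distance of any of nipple, amber1, amber2, reagent, beaker, spanner, plug from where it was at the start of the episode above 0.03 m).
It fails at once if the thread is forced or the sealing ring crushed (contact force between elbow and port above 100 N).
It also fails if it takes over 64 s, if anything falls off the work surface, if the arm or the gripper's body presses on something with over 40 N, if the wrist force passes 120 N, or if a joint passes its speed limit or range.

## Working session

There is one attempt and no reset: what is moved stays moved. The work goes in short steps, Python scripts to look and compute and a shell command to move; the robot and the scene stay as the last step left them, time stands still between calls to the robot, and variables do not carry over. Pictures are saved under pics/ and viewed, on a budget of 10 in all, crops included, one or two more only if the job needs it, and the job is handed in when it is done.

```bash
mkdir -p pics
cat > h.py <<'E'
import numpy as np, cv2
from station import manip
def snap(n,f):
    p=manip.camera_params(n); im=manip.snapshot(n); cv2.imwrite('pics/'+f,im[:,:,::-1]); return im,p
def ray(p,u,v):
    K=np.array([[p['fx'],0,p['cx']],[0,p['fy'],p['cy']],[0,0,1.]])
    x,y=cv2.undistortPoints(np.array([[[u,v]]],float),K,np.array([p['k1'],0,0,0.]))[0,0]
    T=np.array(p['pose']); return T[:3,3],T[:3,:3]@np.array([x,-y,-1])
def onz(p,u,v,z):
    o,d=ray(p,u,v); return o+d*(z-o[2])/d[2]
E
python3 - <<'E'
from h import *
np.set_printoptions(precision=3,suppress=True)
s=manip.sense();print(s)
print(manip.tcp_to_grasp)
for n in('scene','top','wrist'):
    im,p=snap(n,n+'0.png');print(n,p)
E
```

```text
{'t': 0.0, 'q': array([ 1.158,  0.528,  1.434,  0.   ,  1.181, -0.178]), 'qd': array([ 0.   ,  0.003, -0.001,  0.   ,  0.   , -0.001]), 'tau': array([ -0.002, -44.235, -17.803,  -0.   ,   0.009,   0.   ]), 'tcp_pos': array([0.145, 0.607, 0.23 ]), 'tool_rot': array([ 0.117,  0.993, -0.001, -0.   ]), 'force': array([-0.202,  0.564, -0.099]), 'ft_torque': array([-0.   , -0.02 ,  0.018]), 'finger_gap': 0.9969787388281565}
0.0187
scene {'fx': 594.6784703980674, 'fy': 594.6784703980674, 'cx': 315.72139899451207, 'cy': 242.08937895164038, 'k1': -0.13265638771097696, 'pose': array([[-0.609, -0.574,  0.547,  0.996],
       [ 0.793, -0.431,  0.431,  0.423],
       [-0.012,  0.696,  0.718,  0.707],
       [ 0.   ,  0.   ,  0.   ,  1.   ]])}
top {'fx': 550.3751867947252, 'fy': 550.3751867947252, 'cx': 320.95778394925054, 'cy': 231.89829628577922, 'k1': -0.11268697281475186, 'pose': array([[-0.018,  0.987, -0.158,  0.431],
       [-1.   , -0.021, -0.013,  0.046],
       [-0.016,  0.157,  0.987,  0.889],
       [ 0.   ,  0.   ,  0.   ,  1.   ]])}
wrist {'fx': 393.2598107714864, 'fy': 393.2598107714864, 'cx': 312.29992834011614, 'cy': 237.37551077864296, 'k1': -0.007124362474808566, 'pose': array([[ 0.232, -0.924, -0.302,  0.068],
       [ 0.973,  0.221,  0.073,  0.626],
       [-0.001, -0.311,  0.95 ,  0.374],
       [ 0.   ,  0.   ,  0.   ,  1.   ]])}
```

View pics/top0.png

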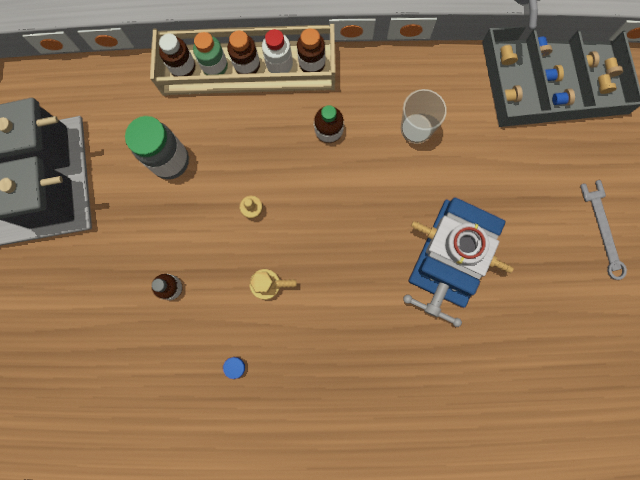

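View pics/scene0.png

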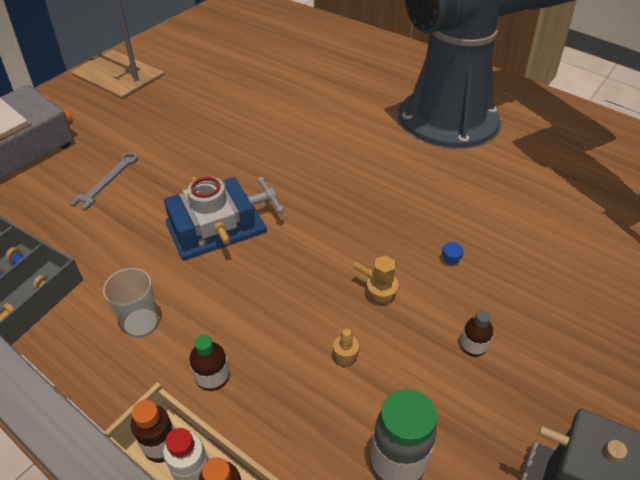

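The top view shows the elbow at about (263,282), with its outlet to the right ending near (295,284). The port ring is at (469,243), with the bar handles left and right of it. The scene view shows the hex top near (384,263) and the ring at (207,188).

Run:
```python
from h import *
np.set_printoptions(precision=4,suppress=True)
P={n:manip.camera_params(n) for n in('scene','top')}
for nm,n,u,v,z in [('hextop','top',262,281,.074),('outend','top',295,284,.037),('hextop','scene',384,263,.074),('outend','scene',357,267,.037),('ring','top',469,243,.098),('ring','scene',207,188,.098)]:
    print(nm,n,onz(P[n],u,v,z)[:2])
s=manip.sense();print(s['tcp_pos'],manip.camera_params('wrist')['pose'])
im=cv2.imread('pics/top0.png');c=np.hstack([cv2.resize(im[240:320,225:325],None,fx=4,fy=4,interpolation=2),cv2.resize(im[203:283,419:519],None,fx=4,fy=4,interpolation=2)]);cv2.imwrite('pics/c1.png',c)
```

```text
hextop top [0.4891 0.1454]
outend top [0.4861 0.0987]
hextop scene [0.4878 0.1462]
outend scene [0.4894 0.1019]
ring top [ 0.5363 -0.1592]
ring scene [ 0.5404 -0.1533]
[0.1451 0.6074 0.2305] [[ 0.2324 -0.9245 -0.3022  0.0678]
 [ 0.9726  0.2207  0.0729  0.626 ]
 [-0.0007 -0.3109  0.9504  0.3741]
 [ 0.      0.      0.      1.    ]]
```

View pics/c1.png

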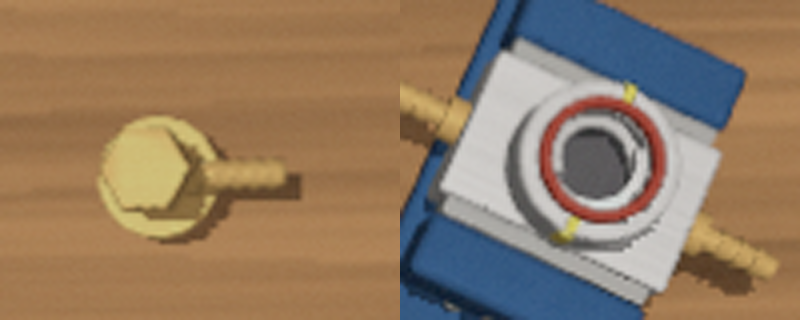

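The crops put the hex centre at px (262.2,281.8) with its outlet pointing along about world -y. The yellow marks are at px (476.5,226.8) and (461,260.5), which puts them at about -25° and 155° yaw. I'll move above the elbow with the closing line on a pair of flats, about 58° yaw.

```bash
python3 -m crank '[[[-4,-3.3,0.3],2],[[-8,-6.7,0.6],6],[[-11,-9.2,1],12],[[-15,-12.5,1.5],18.6],[[-19,-15.9,2],18.6],[[-22.5,-18.8,2.5],18.6],[[-26,-21.8,3],18.6],[[-29.5,-24.7,3],18.6],[[-33,-27.6,3],18.6],[[-36.5,-30.5,3],18.6]]'
python3 - <<'E'
from h import *
s=manip.sense();q=s['tool_rot'];print(s['tcp_pos'],q)
from scipy.spatial.transform import Rotation as R
M=R.from_quat(q).as_matrix();print(M);d=np.array([.488,.146,.2])-s['tcp_pos'];print(M.T@d*100)
E
```

```text
t: 1.15
tcp_pos: [0.4301, 0.2246, 0.2012]
tool_rot: [0.276, 0.961, -0.0, -0.0]
force: [-0.3, 0.1, -0.3]
finger_gap: 0.999
[0.4301473  0.22461421 0.20121063] [ 2.76156595e-01  9.61112647e-01 -2.10779709e-05 -1.17688124e-04]
[[-8.47475042e-01  5.30835188e-01 -2.37864730e-04]
 [ 5.30835198e-01  8.47475069e-01  2.44840945e-05]
 [ 2.14581448e-04 -1.05517312e-04 -9.99999971e-01]]
[-9.07601663 -3.59132034  0.119494  ]
```

```bash
python3 -m crank '[[[-4.5,-1.8,0],0],[[-9,-3.6,0],0],[[-9.1,-3.6,0],0],[[-9.1,-3.6,0],0]]'
python3 - <<'E'
from h import *
im,p=snap('wrist','w1.png');print(manip.sense()['tcp_pos'],manip.sense()['tool_rot'])
for z in (.037,.074):
  for u,v in((320,240),(320,340)): print(z,u,v,onz(p,u,v,z))
E
```

```text
t: 1.55
tcp_pos: [0.4877, 0.1465, 0.201]
tool_rot: [0.278, 0.961, -0.0, -0.001]
force: [-0.1, -1.0, -0.9]
finger_gap: 0.996
[0.48663606 0.14745909 0.20091775] [ 2.76617194e-01  9.60979738e-01 -8.60408355e-05 -9.29080880e-04]
0.037 320 240 [0.51076873 0.13973851 0.037     ]
0.037 320 340 [0.59131722 0.08965916 0.037     ]
0.074 320 240 [0.49991439 0.14565537 0.074     ]
0.074 320 340 [0.57077463 0.10159949 0.074     ]
```

View pics/w1.png

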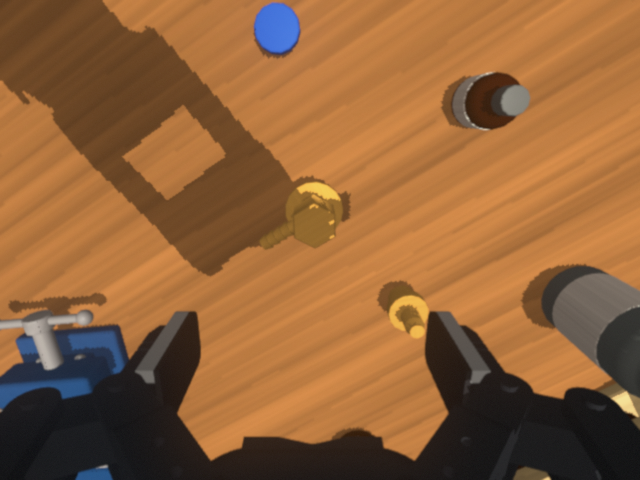

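The hex head is near (315,226), the outlet tip near (264,243), and both are in the gripper's shadow. I'll zoom in on it to get the flats' angle.

Run:
```python
import cv2
im=cv2.imread('pics/w1.png');cv2.imwrite('pics/c2.png',cv2.convertScaleAbs(cv2.resize(im[175:260,250:360],None,fx=7,fy=7,interpolation=2),alpha=1.6))
```

```text
(no output)
```

View pics/c2.png

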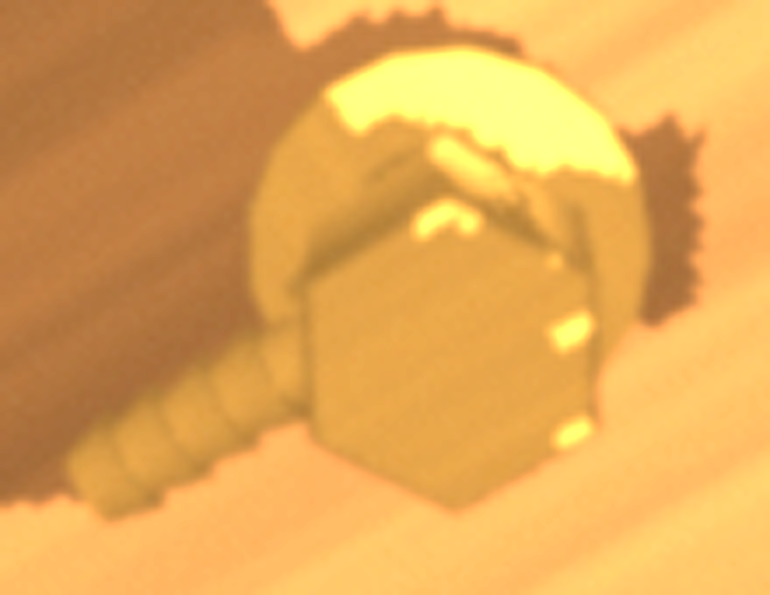

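The left and right flats are almost vertical in the picture, so they're square to the closing line. The hex centre is at px (314.4,225) and the outlet tip centre at about (263,245).

Run:
```python
from h import *
from scipy.spatial.transform import Rotation as R
p=manip.camera_params('wrist');s=manip.sense();M=R.from_quat(s['tool_rot']).as_matrix()
f=lambda u,v:(250+u/7,175+v/7)
c=np.array([onz(p,*f(u,v),.074) for u,v in((448,185),(307,272),(313,437),(457,510),(595,430),(589,265))])
print(c.mean(0),np.linalg.norm(c-c.mean(0),axis=1))
d=np.diff(np.vstack([c,c[:1]]),axis=0);a=np.degrees(np.arctan2(d[:,1],d[:,0]));print('edges',a%60)
t=onz(p,262.9,245,.037);e=t-c.mean(0);print(t,'outlet',np.degrees(np.arctan2(e[1],e[0])),'ty',np.degrees(np.arctan2(M[1,1],M[0,1])))
g=c.mean(0)*1;g[2]=.047;print('delta cm',M.T@(g-s['tcp_pos'])*100)
```

```text
[0.48710373 0.14922833 0.074     ] [0.01739516 0.01689408 0.01701354 0.0172291  0.01707558 0.01663362]
edges [30.13496779 29.0870519  29.65831131 29.52153321 30.89890491 27.8273078 ]
[0.48811824 0.09845422 0.037     ] outlet -88.85533422236279 ty 57.88319630990662
delta cm [ 0.02769974  0.18516889 15.39172414]
```

```bash
python3 -m crank '[[[0,0.1,3],-1.5],[[0,0.15,7],-1.5],[[0,0.15,11],-1.5],[[0,0.15,13.5],-1.5],[[0,0.15,14.6],-1.5],[[0,0.15,15.2],-1.5],[[0,0.15,15.4],-1.5],[[0,0.15,15.4],-1.5]]' && python3 -m crank '[[[0,0,0],0],[[0,0,0],0],[[0,0,0],0],[[0,0,0],0],[[0,0,0],0],[[0,0,0],0],[[0,0,0],0],[[0,0,0],0]]' 0 60
```

```text
t: 2.4
tcp_pos: [0.4887, 0.1492, 0.0481]
tool_rot: [0.263, 0.965, 0.0, 0.001]
force: [0.4, -0.7, 0.3]
finger_gap: 1.001
t: 3.2
tcp_pos: [0.4885, 0.1486, 0.0479]
tool_rot: [0.263, 0.965, 0.0, 0.0]
force: [-1.8, -0.8, 5.1]
finger_gap: 0.338
```

```bash
python3 -m crank '[[[0,0,-1],0],[[0,0,-3],0],[[0,0,-6],0],[[0,0,-9],0],[[0,0,-12],0],[[0,0,-14],0],[[0,0,-15],0],[[0,0,-15.2],0]]' && python3 -m crank '[[[-1,-1,0],-5],[[-3,-2.8,0],-12],[[-6,-5.5,0],-19],[[-9,-8.2,0],-26],[[-12,-11,0],-34],[[-15,-13.7,0],-42],[[-18,-16.4,0],-50],[[-20,-18.2,0],-57],[[-21.2,-19.4,0],-63],[[-21.6,-19.7,0],-65.5]]' && python3 -m crank '[[[0,0,0],0],[[0,0,0],0],[[0,0,0],0],[[0,0,0],0]]'
python3 - <<'E'
from h import *
im,p=snap('wrist','w2.png');s=manip.sense();print(s['tcp_pos'],s['tool_rot'],s['q'],s['force'])
np.save('w2p.npy',p['pose'])
E
```

```text
t: 4.0
tcp_pos: [0.4885, 0.1488, 0.2003]
tool_rot: [0.263, 0.965, 0.0, 0.001]
force: [-0.7, -0.2, -2.2]
finger_gap: 0.343
t: 5.0
tcp_pos: [0.5737, -0.1329, 0.1972]
tool_rot: [-0.3, 0.954, 0.001, -0.001]
force: [-0.2, 0.9, -2.6]
finger_gap: 0.339
t: 5.4
tcp_pos: [0.5737, -0.1299, 0.199]
tool_rot: [-0.301, 0.954, 0.0, -0.0]
force: [-0.1, 0.6, -1.5]
finger_gap: 0.34
[ 0.57384751 -0.12999646  0.19919885] [-3.00551350e-01  9.53765601e-01  1.70815003e-04 -1.85926261e-04] [-4.12569827e-01  5.16780769e-01  1.55954417e+00  1.45523522e-05
  1.06577251e+00 -2.59391457e+00] [ 0.18203131  0.01675195 -1.88577511]
```

View pics/w2.png

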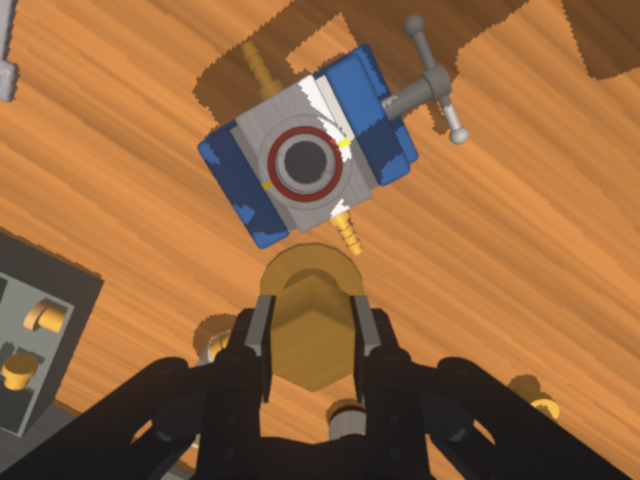

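The ring is at about (305,163), with marks at (344,143) and (267,185). The held hex has its top corner near (315,275) and its bottom corner near (314,391). I'll measure the port and the held elbow's axis in this same view.

```bash
cat > port.py <<'E'
from h import *
import sys
from scipy.spatial.transform import Rotation as R
def port(im,p):
    hsv=cv2.cvtColor(im,cv2.COLOR_RGB2HSV);H,S,V=cv2.split(hsv)
    red=(((H<8)|(H>172))&(S>120)&(V>50)).astype(np.uint8);red[235:]=0
    n,l,st,c=cv2.connectedComponentsWithStats(red);i=1+np.argmax(st[1:,4])
    cn,_=cv2.findContours((l==i).astype(np.uint8),0,1);e=cv2.fitEllipse(max(cn,key=len));print('ring',e)
    yel=((H>24)&(H<34)&(S>150)&(V>90)).astype(np.uint8)
    n,l,st,c=cv2.connectedComponentsWithStats(yel)
    m=[]
    for k in range(1,n):
        r=np.hypot(*(c[k]-np.array(e[0])))
        if st[k,4]>5 and r<60: print('mark',c[k],st[k,4],r);m.append(onz(p,*c[k],.092))
    return e,m
E
python3 - <<'E'
from port import *
np.set_printoptions(precision=4,suppress=True)
im=cv2.imread('pics/w2.png')[:,:,::-1].copy();p=manip.camera_params('wrist');print(np.abs(p['pose']-np.load('w2p.npy')).max())
e,m=port(im,p)
for z in(.097,.0995,.102):
    a=onz(p,*e[0],z);b=onz(p,e[0][0]+e[1][1]/2,e[0][1],z);print(z,a,np.linalg.norm(a-b)*2)
print(m)
if len(m)==2: d=m[0]-m[1];print('mid',(m[0]+m[1])/2,np.linalg.norm(d),np.degrees(np.arctan2(d[1],d[0])))
s=manip.sense();M=R.from_quat(s['tool_rot']).as_matrix()
a,b=onz(p,315,275,.225),onz(p,314,391,.225);print('hex',(a+b)/2,np.linalg.norm(a-b),'in tool cm',M.T@((a+b)/2-s['tcp_pos'])*100)
g=onz(p,315,244,.1755);print(M.T@(g-s['tcp_pos'])*100,'shoulder far edge')
print(M)
E
```

```text
0.00038151150426283067
ring ((304.46380615234375, 163.68594360351562), (72.91336822509766, 74.0408935546875), 165.5847930908203)
mark [343.74 142.76] 50 44.50297202273336
0.097 [ 0.538 -0.161  0.097] 0.04589562312971848
0.0995 [ 0.5377 -0.1612  0.0995] 0.04542877710876223
0.102 [ 0.5374 -0.1613  0.102 ] 0.04496193108780594
[array([ 0.514 , -0.1481,  0.092 ])]
hex [ 0.5691 -0.1326  0.225 ] 0.04564373388451607 in tool cm [ 0.5392  0.0555 -2.58  ]
[2.1706 0.1068 2.3705] shoulder far edge
[[-0.8193 -0.5733 -0.0005]
 [-0.5733  0.8193  0.0002]
 [ 0.0003  0.0004 -1.    ]]
```

Run:
```python
import cv2,numpy as np
im=cv2.imread('pics/w2.png');a=cv2.resize(im[235:400,255:375],None,fx=3.5,fy=3.5,interpolation=2);b=cv2.resize(im[110:220,250:360],None,fx=3.4,fy=3.4,interpolation=2)
o=np.zeros((578,800,3),np.uint8);o[:578,:420]=a[:578];o[:374,424:798]=b;cv2.imwrite('pics/c3.png',cv2.convertScaleAbs(o,alpha=1.7));print(a.shape)
```

```text
(578, 420, 3)
```

View pics/c3.png

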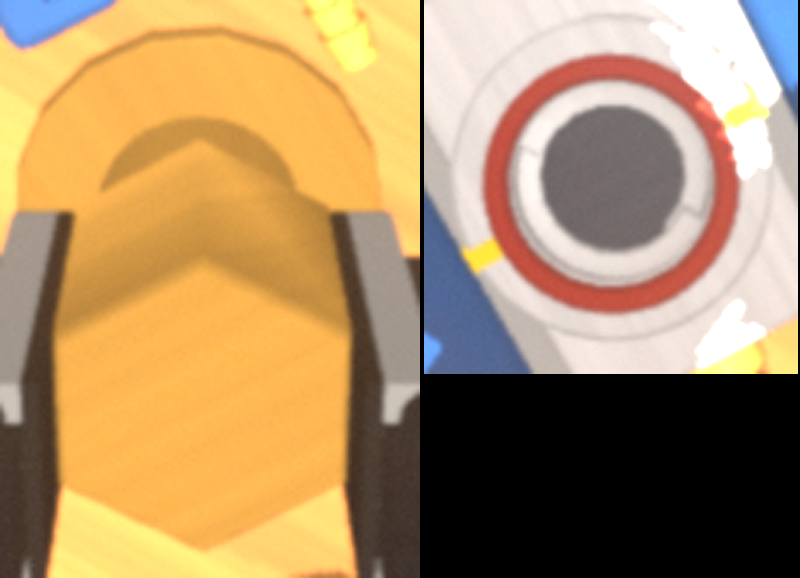

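The zoom separates the hex top face, with its near corner at crop (203,260) and far corner at (205,550). Both marks are clear, at px (267.1,185) and (345.3,142.4).

Run:
```python
from port import *
np.set_printoptions(precision=4,suppress=True)
p=manip.camera_params('wrist');s=manip.sense();M=R.from_quat(s['tool_rot']).as_matrix();t=s['tcp_pos']
f=lambda u,v:(255+u/3.5,235+v/3.5)
zt=t[2]-.0109+.037
c=np.array([onz(p,*f(u,v),zt) for u,v in((203,260),(55,335),(62,490),(205,550),(345,487),(350,330))])
print('tool cm',(c-t)@M*100);h=c.mean(0);print('hex',h,(M.T@(h-t))*100,np.linalg.norm(c-h,axis=1))
sh=onz(p,*f(200,30),zt-.045);print('sh near top edge',M.T@(sh-t)*100)
a,b=onz(p,345.3,142.4,.092),onz(p,267.1,185,.092);d=b-a;mid=(a+b)/2
print('marks mid',mid,np.linalg.norm(d),np.degrees(np.arctan2(d[1],d[0])))
print('ty',np.degrees(np.arctan2(M[1,1],M[0,1])),'delta tool from tcp to mid',M.T@(mid-t)*100)
```

```text
tool cm [[ 1.5879  0.004  -2.6096]
 [ 0.7697 -1.4377 -2.6104]
 [-1.0291 -1.4263 -2.6109]
 [-1.7682  0.0271 -2.6104]
 [-0.9954  1.4476 -2.6096]
 [ 0.8234  1.4357 -2.6092]]
hex [ 0.5746 -0.1293  0.2253] [-0.1019  0.0084 -2.61  ] [0.0169 0.0169 0.0171 0.0167 0.0169 0.017 ]
sh near top edge [ 2.357  -0.0221  1.8906]
marks mid [ 0.5384 -0.16    0.092 ] 0.05634007550333415 -26.693137959699904
ty 124.98144090841126 delta tool from tcp to mid [ 4.6245 -0.4339 10.7209]
```

```bash
python3 -m crank '[[[1.5,-0.15,0],0],[[3,-0.3,0],1],[[4.3,-0.46,0],1.7],[[4.76,-0.46,1.5],1.7],[[4.76,-0.46,3.5],1.7],[[4.76,-0.46,4.9],1.7],[[4.76,-0.46,4.9],1.7],[[4.76,-0.46,4.9],1.7],[[4.76,-0.46,4.9],1.7]]'
python3 -m crank '[[[0,0,0.3],0],[[0,0,0.6],0],[[0,0,0.9],0],[[0,0,1.1],0],[[0,0,1.3],0],[[0,0,1.3],0]]'
```

```text
t: 6.35
tcp_pos: [0.5381, -0.1624, 0.1513]
tool_rot: [-0.286, 0.958, -0.001, 0.001]
force: [0.0, 0.3, -2.4]
finger_gap: 0.344
t: 6.95
tcp_pos: [0.5374, -0.1614, 0.1369]
tool_rot: [-0.286, 0.958, 0.001, -0.0]
force: [-0.2, 0.0, -1.6]
finger_gap: 0.34
```

```bash
python3 -m crank '[[[0,0,0.2],0],[[0,0,0.4],0],[[0,0,0.6],0],[[0,0,0.6],0],[[0,0,0.6],0]]'
python3 -m crank '[[[0,0,0.1],0],[[0,0,0.2],0],[[0,0,0.3],0],[[0,0,0.3],0],[[0,0,0.3],0]]'
```

```text
t: 7.45
tcp_pos: [0.5375, -0.1613, 0.131]
tool_rot: [-0.286, 0.958, 0.0, -0.0]
force: [1.0, 2.9, -3.5]
finger_gap: 0.336
t: 7.95
tcp_pos: [0.5376, -0.1614, 0.1282]
tool_rot: [-0.286, 0.958, 0.0, -0.0]
force: [-0.0, 3.3, -0.1]
finger_gap: 0.342
```

The elbow dropped into the mouth without resistance (elbow_centre about 25 mm above the mouth). I'll start turning at the thread lead.

```bash
cat > st.py <<'E'
from h import *
from scipy.spatial.transform import Rotation as R
s=manip.sense();M=R.from_quat(s['tool_rot']).as_matrix()
print('t%.2f yaw %.1f z %.2f xy %.1f %.1f F %s Tz %.3f q6 %.2f gap %.3f'%(s['t'],np.degrees(np.arctan2(M[1,1],M[0,1])),s['tcp_pos'][2]*1e3,*s['tcp_pos'][:2]*1e3,np.round(s['force'],1),s['ft_torque'][2],s['q'][5],s['finger_gap']))
E
python3 st.py; python3 -m crank '[[[-0.02,0.03,0],0],[[-0.02,0.03,0],0]]' >/dev/null; python3 st.py
python3 -m crank '[[[0,0,0.04],7.2],[[0,0,0.08],14.4],[[0,0,0.12],21.6]]'>/dev/null; python3 st.py
python3 -m crank '[[[0,0,0.04],7.2],[[0,0,0.08],14.4]]'>/dev/null; python3 st.py
```

```text
t7.95 yaw 123.2 z 128.23 xy 537.6 -161.4 F [-0.   3.3 -0.1] Tz 0.023 q6 -2.64 gap 0.342
t8.15 yaw 123.3 z 128.23 xy 537.6 -161.3 F [-0.5  4.1 -1.3] Tz 0.048 q6 -2.64 gap 0.342
t8.45 yaw 101.3 z 127.01 xy 537.9 -161.1 F [ 0.5  4.4 -1.5] Tz 0.019 q6 -2.26 gap 0.338
t8.65 yaw 86.9 z 126.27 xy 538.1 -161.0 F [ 1.6  5.2 -0.5] Tz 0.017 q6 -2.01 gap 0.339
```

```bash
python3 -m crank '[[[0,0.05,0],0],[[0,0.05,0],0]]' >/dev/null; python3 st.py
python3 -m crank '[[[0,0,0.02],3.6],[[0,0,0.04],7.2]]'>/dev/null; python3 st.py
python3 -m crank '[[[0,0,0.02],3.6],[[0,0,0.04],7.2]]'>/dev/null; python3 st.py
python3 -m crank '[[[0,0,0.02],3.6],[[0,0,0.04],7.2]]'>/dev/null; python3 st.py
```

```text
t8.85 yaw 87.4 z 126.20 xy 537.9 -161.0 F [ 0.8  3.2 -2.1] Tz 0.001 q6 -2.01 gap 0.338
t9.05 yaw 80.0 z 125.96 xy 538.1 -160.9 F [ 1.2  3.9 -1.7] Tz 0.007 q6 -1.89 gap 0.338
t9.25 yaw 72.8 z 125.66 xy 538.3 -161.0 F [ 1.6  3.9 -1.7] Tz -0.015 q6 -1.76 gap 0.341
t9.45 yaw 65.6 z 125.30 xy 538.4 -161.0 F [ 1.   4.6 -0.9] Tz -0.009 q6 -1.64 gap 0.340
```

```bash
python3 -m crank '[[[0,0.03,0.02],3.6],[[0,0.03,0.04],7.2]]' >/dev/null; python3 st.py
python3 -m crank '[[[0,0,0.02],3.6],[[0,0,0.04],7.2]]'>/dev/null; python3 st.py
python3 -m crank '[[[0,0,0.02],3.6],[[0,0,0.04],7.2]]'>/dev/null; python3 st.py
```

```text
t9.65 yaw 58.4 z 124.90 xy 538.5 -160.9 F [ 0.6  3.1 -1. ] Tz 0.014 q6 -1.51 gap 0.339
t9.85 yaw 51.2 z 124.50 xy 538.6 -161.0 F [ 1.   3.2 -1.9] Tz -0.020 q6 -1.38 gap 0.340
t10.05 yaw 44.0 z 124.15 xy 538.6 -161.1 F [ 0.6  2.5 -2.3] Tz 0.026 q6 -1.26 gap 0.338
```

```bash
python3 -m crank '[[[0,0,0.02],3.6],[[0,0,0.04],7.2]]' >/dev/null; python3 st.py
python3 -m crank '[[[0,0,0.02],3.6],[[0,0,0.04],7.2]]'>/dev/null; python3 st.py
python3 -m crank '[[[0,0,0.02],3.6],[[0,0,0.04],7.2]]'>/dev/null; python3 st.py
```

```text
t10.25 yaw 36.8 z 123.78 xy 538.7 -161.2 F [ 1.6  3.3 -1.9] Tz 0.011 q6 -1.13 gap 0.338
t10.45 yaw 29.6 z 123.37 xy 538.8 -161.3 F [ 1.3  2.7 -1.9] Tz 0.063 q6 -1.01 gap 0.337
t10.65 yaw 22.4 z 122.99 xy 538.8 -161.3 F [ 1.7  2.4 -1.3] Tz 0.005 q6 -0.88 gap 0.336
```

```bash
python3 -m crank '[[[0,0,0.02],3.6],[[0,0,0.04],7.2]]' >/dev/null; python3 st.py
python3 -m crank '[[[0,0,0.02],3.6],[[0,0,0.04],7.2]]'>/dev/null; python3 st.py
python3 -m crank '[[[0,0,0.02],3.6],[[0,0,0.04],7.2]]'>/dev/null; python3 st.py
```

```text
t10.85 yaw 15.2 z 122.61 xy 538.8 -161.4 F [ 1.2  2.7 -1.7] Tz -0.015 q6 -0.75 gap 0.339
t11.05 yaw 8.0 z 122.23 xy 538.8 -161.5 F [ 0.5  2.  -1.3] Tz 0.061 q6 -0.63 gap 0.341
t11.25 yaw 0.8 z 121.81 xy 538.8 -161.6 F [ 0.8  2.4 -1.7] Tz 0.053 q6 -0.50 gap 0.342
```

```bash
python3 -m crank '[[[0,0,0.02],3.6],[[0,0,0.04],7.2]]' >/dev/null; python3 st.py
python3 -m crank '[[[0,0,0.02],3.6],[[0,0,0.04],7.2]]'>/dev/null; python3 st.py
```

```text
t11.45 yaw -6.4 z 121.46 xy 538.8 -161.6 F [ 1.   3.8 -0.2] Tz 0.087 q6 -0.38 gap 0.342
t11.65 yaw -13.6 z 121.41 xy 539.0 -161.7 F [0.  2.5 1.1] Tz 0.064 q6 -0.25 gap 0.338
```

```bash
python3 -m crank '[[[0,0,0],0]]' >/dev/null; python3 st.py
python3 -m crank '[[[0,0,0],2],[[0,0,0],4]]' >/dev/null; python3 st.py
python3 -m crank '[[[0,0,0],2],[[0,0,0],4]]'>/dev/null; python3 st.py
```

```text
t11.75 yaw -13.5 z 121.39 xy 538.9 -161.7 F [0.6 1.4 2.4] Tz -0.022 q6 -0.25 gap 0.342
t11.95 yaw -17.4 z 121.33 xy 538.7 -161.4 F [0.9 1.6 1.7] Tz 0.160 q6 -0.18 gap 0.335
t12.15 yaw -21.4 z 121.15 xy 538.6 -161.4 F [ 0.2  2.1 -0.5] Tz 0.206 q6 -0.11 gap 0.342
```

The ring was met at TCP z of about 121.4 mm and yaw of about -8 to -13°. The torque has risen to 0.2 Nm and the thread now pulls the elbow down, so it has bitten. I'll carry on at the lead while watching torque and z.

```bash
python3 -m crank '[[[0,0,0.02],3.6],[[0,0,0.04],7.2]]' >/dev/null; python3 st.py
python3 -m crank '[[[0,0,0.02],3.6],[[0,0,0.04],7.2]]'>/dev/null; python3 st.py
python3 -m crank '[[[0,0,0.02],3.6],[[0,0,0.04],7.2]]'>/dev/null; python3 st.py
```

```text
t12.35 yaw -28.7 z 120.75 xy 538.5 -161.5 F [-0.8  2.4 -0.3] Tz 0.160 q6 0.01 gap 0.337
t12.55 yaw -35.9 z 120.37 xy 538.5 -161.5 F [ 1.3  2.6 -0.7] Tz 0.289 q6 0.14 gap 0.337
t12.75 yaw -43.0 z 119.99 xy 538.4 -161.6 F [-0.4  1.9  0.5] Tz 0.276 q6 0.26 gap 0.337
```

```bash
python3 -m crank '[[[0,0,0.02],3]]' >/dev/null; python3 st.py
python3 -m crank '[[[0,0,0.015],3]]'>/dev/null; python3 st.py
python3 -m crank '[[[0,0,0.015],3]]'>/dev/null; python3 st.py
```

```text
t12.85 yaw -46.0 z 119.82 xy 538.4 -161.6 F [-0.   2.5  1. ] Tz 0.245 q6 0.31 gap 0.338
t12.95 yaw -49.0 z 119.66 xy 538.4 -161.6 F [0.8 1.5 1.1] Tz 0.321 q6 0.37 gap 0.338
t13.05 yaw -52.0 z 119.53 xy 538.4 -161.7 F [0.1 1.9 0.7] Tz 0.272 q6 0.42 gap 0.338
```

```bash
python3 -m crank '[[[0,0,0.025],5.5]]' >/dev/null; python3 st.py
python3 -m crank '[[[0,0,0.025],5.5]]'>/dev/null; python3 st.py;python3 -m crank '[[[0,0,0],0]]'>/dev/null; python3 st.py
```

```text
t13.15 yaw -57.5 z 119.24 xy 538.4 -161.7 F [0.7 2.1 1.1] Tz 0.373 q6 0.52 gap 0.330
t13.25 yaw -63.1 z 118.89 xy 538.4 -161.7 F [ 1.   1.5 -0.3] Tz 0.426 q6 0.61 gap 0.341
t13.35 yaw -63.0 z 118.92 xy 538.4 -161.7 F [-0.1  1.  -0.5] Tz -0.023 q6 0.61 gap 0.339
```

Torque during brisk turning is now 0.43 Nm, which matches the stated end value. The elbow has sunk about 2.45 mm past ring contact and turned roughly 47° past the bite. I'll let go, rise and check.

```bash
python3 -m crank '[[[0,0,0],0],[[0,0,0],0],[[0,0,0],0],[[0,0,0],0],[[0,0,0],0],[[0,0,0],0]]' 6.5 >/dev/null; python3 st.py
python3 -m crank '[[[0,0,-0.5],0],[[0,0,-2],0],[[0,0,-4.5],0],[[0,0,-7],0],[[-2,0,-9],0],[[-4,0,-10],0],[[-5,0,-10],0],[[-5,0,-10],0],[[-5,0,-10],0]]' >/dev/null; python3 st.py
python3 - <<'E'
from port import *
im,p=snap('wrist','w3.png');np.save('w3p.npy',p['pose']);im2,_=snap('top','top3.png');im3,_=snap('scene','scene3.png')
c=np.hstack([cv2.resize(im2[203:283,419:519],None,fx=4,fy=4),cv2.resize(im3[130:210+0,160:260],None,fx=4,fy=4)])
cv2.imwrite('pics/f.png',np.vstack([c,cv2.resize(im[60:220,120:520],None,fx=1.75,fy=1.75)[:280,:700]if 0 else cv2.resize(im[80:300,20:620],(800,280))])[:,:,::-1])
E
```

```text
t13.95 yaw -63.1 z 118.55 xy 537.9 -160.7 F [-0.3  0.2 -0.6] Tz -0.005 q6 0.61 gap 0.760
t14.85 yaw -63.2 z 218.01 xy 493.2 -183.0 F [ 0.4  0.  -0.4] Tz 0.053 q6 0.53 gap 0.765
```

View pics/f.png

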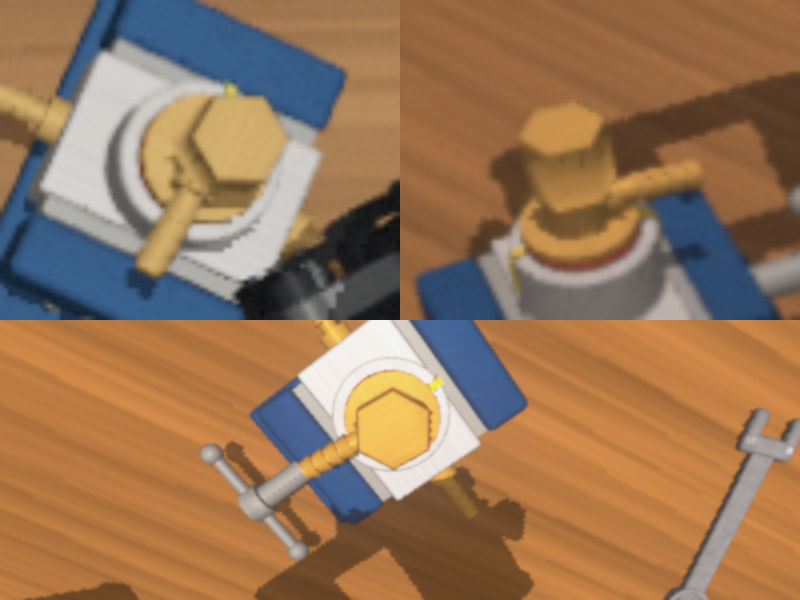

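The elbow stands upright on the ring, clear of the gripper. Its outlet points to about 142–147° yaw, as the turning predicts, so it didn't slip in the grip. I'm handing in.

```bash
python3 -c "
from station import manip
print(manip.sense()['t']);print(manip.sign_off())"
```

```text
15.0
the job is handed in; nothing more can be done
None
```

I gripped the brass elbow by its hex head, set it in the mouth over a yellow mark and screwed it in clockwise. I turned it about 47° past the bite, let go, backed off and handed in at 15 s. No verdict was reported.

**Last checks:**
- **Bite:** the elbow met the sealing ring about 130° past the mark, and the thread bit at about 139°. That figure could be a few degrees out, because the torque rose gradually.
- **End of turning:** torque reached 0.43 Nm, within the expected 0.4 to 0.5. The elbow had sunk about 2.45 mm past ring contact, which I estimate as roughly 37 N (29 to 43 N allowed). That force is worked out from the sinking; I couldn't measure it directly.
- **Final pictures:** after release the elbow stands upright and central. Its outlet is at about 142–147° yaw, with 147° predicted, so I saw no sign of slip in the grip. I did not compare bystander positions before and after, but the arm stayed clear of them.

**Readings that disagreed:**
- **Torque:** during slow turning it read only about 0.29 Nm at roughly 35° past the bite, which alone would suggest a later bite. The faster last rows gave 0.37 to 0.43 Nm, which agreed with the sinking.
- **Port position:** the two fixed cameras differed by about 7 mm, so I used the close wrist view instead. A side load of 2 to 5 N remained while turning and was gone after release.

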